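Uncover and contact-scan the label in the tote

TASK

An empty lift-out tray covers the tote: lift it off and set it down flat in the middle of the green mat. Then take the contact scanner from its cradle and lay its nose square on the middle of the sloping barcode label inside the tote, the wide window along the label's long side; press gently until the sprung nose is about half pushed in, hold it steady there for at least a second and a half, and hang the scanner back upright in its cradle. Do not let go of the tray or the scanner before it rests in its place, and leave the small box, spray can and tape roll where they are.

Things in the scene. Friction and masses are not known exactly. Their poses are not given: they have to be found in the camera images.
- tray: Grey empty lift-out tray nested in the tote's mouth, about 0.3 kg: pan 190 x 150 mm, 22 mm deep below a flange of 216 x 176 mm (4 mm thick) that rests on the tote's rim. Origin at the centre of the pan's underside, z up; on the tote the origin is 103 mm above the table. x is along the 216 mm side.
- tray_handle (a point): Centre of the tray's orange handle bar, 71 mm above the tray's underside. The bar runs 112 mm along the tray's y, is 14 x 14 mm, and stands on two 12 mm posts at 50 mm either side of its centre; 38 mm free below it to the flange's level. The axes are those of the tray.
- mat: Green rubbery mat fixed to the table, 260 (x) x 220 (y) x 3 mm; origin at the centre of its underside, at table height; top at 3 mm.
- tote: Blue open tote, fixed, 216 (x) x 176 (y) x 125 mm high, walls 5 mm. Origin at the centre of its underside, z up.
- carton: Brown carton, 90 x 110 x 40 mm, fixed inside the tote, its top face sloping 0.5 rad towards the tote's -x side (the robot's side). Origin at the centre of the sloping top face, 62 mm above the table; z is the face's outward normal, y runs level along the face.
- label_foot (a point): Same point and axes as the carton's origin. On it stands a stiff slab 56 (x) x 80 (y) mm with the barcode label on top: white, 40 (x) x 70 (y) mm, long side along y, centred on this z axis. The label's height along z differs from case to case, 2 to 14 mm, and is not reported: feel for it. The slab does not give when pressed gently. Hidden until the tray is off.
- cradle: Grey scanner cradle, fixed: an open rectangular frame on four legs, base 100 x 110 mm; the opening is 46 (x) x 56 (y) mm and the frame's top is 95 mm above the table. Origin at the centre of its underside on the table.
- scanner: Black contact scanner, 0.25 kg, hanging upright in the cradle by its yellow collar (66 (x) x 78 (y) x 4 mm). Origin at the centre of the collar's underside, which rests on the cradle's frame; z points up from the nose to the handle. Handle above the collar: 30 (x) x 34 (y) mm, from 4 to 76 mm above the origin. Shaft below: 28 x 34 mm, down to 60 mm below the origin, then the nose.
- nose_tip (a point): Centre of the flat underside of the scanner's sprung nose with the red window, 22 (x) x 40 (y) mm, the wide way along the scanner's y; 80 mm below the scanner's origin when not pressed. The axes are those of the scanner.
- nose (a joint): How far the sprung nose is pushed into the scanner: 0 is out, 0.009 m is fully in. It begins to move at about 1.4 N and takes about 0.7 N more for each mm (about 4.5 N at half, 7.7 N fully in). The scanner reads while it is between 2 and 7.5 mm.
- parts_box: Bystander: closed cardboard box 70 x 90 x 60 mm. Leave alone.
- spray_can: Bystander: red spray can, 52 mm across, 150 mm tall, upright. Leave alone.
- tape_roll: Bystander: roll of tape lying flat, 84 mm across, 40 mm high. Leave alone.
Mind the look-alikes: they are no part of the job. There is more than one size of the scanner; the job needs the smallest.

How it is judged:
By the outcome, as a careful person would: the job done as asked, in the order asked, and still so for the second after the job is handed in, with the robot touching nothing.
It also fails if it takes over 64 s, if anything falls off the work surface, if the arm or the gripper's body presses on something with over 40 N, if the wrist force passes 120 N, or if a joint passes its speed limit or range.

ROBOT

A 6-joint arm with a two-finger parallel gripper is mounted at the origin on the work surface. World frame = base frame: x ahead of the robot, y to its left, z up, the work surface at z = 0. Lengths are in m, angles in rad, forces in N, time in s.
With the tool pointing down it reaches from about 0.375 to 0.9 m from the base axis. Payload 3.1 kg.
Tool frame: the origin (TCP) lies between the finger pads; the fingertips stand 22 mm ahead of it and the grasp point (between the pads) lies 3 mm ahead of it; z points along the fingers, y is the line along which they close (so a half turn about z gives the same grasp; the last joint's range is limited). The gripper opens to 87 mm and grips with 3 to 60 N. Pads are 19 mm wide; open, the fingers measure 117 mm over their backs; the gripper's body (75 mm by 190 mm) begins 51 mm behind the grasp point.
Start: joints at [-1.317, 0.527, 1.433, -0, 1.181, -0.178], TCP at [0.262, -0.567, 0.245] pointing down, gripper open.
Joint ranges: [-3.08, 3.08], [-0.75, 2.2], [0.22, 2.44], [-1.43, 4.57], [0, 2.65], [-2.85, 2.85]. Speed limits (rad/s): [2.79, 2.79, 3.14, 3.14, 3.14, 3.14].

INTERFACE

Orientations are given as a unit quaternion [x, y, z, w].
In Python, from rig import robot gives the robot as it stands.
- The arm moves only by the tool move_arm, never from a script. Its argument "series" is text: rows parted by semicolons, each of 6 numbers parted by spaces: the shift along the tool's x, y, z in mm, then the turn, a rotation vector about the tool's x, y, z in degrees. In form: dx dy dz ax ay az; .... A call has 1 to 8 rows; each row is the pose to reach, as a shift and turn from the pose commanded when the call began, along the tool's axes at that moment; what a row does not reach only later rows make up. A row lasts 1/12 s, in which the tool goes at most 41.7 mm and 7.16 degrees, less where a joint would pass 70% of its speed; a pose out of reach is approached as far as the arm can. A call with a gripper value outside its range is refused whole. "jaw" is the opening, from 0 (shut) to 1 (fully open), set as the call begins (left out, the last holds). The fingers move at their own pace and stop on an object; "newtons" is the grip in N (left out, the last holds). Time passes only in rows, so rows that repeat a pose let the fingers close. It gives the time, the measured TCP pose, the force, the opening and the grip force at its end, in the units of the state.
- robot.get_obs(): the state, without advancing time (a new reading comes with each control period).
- robot.camera(name): name is "scene" or "top"; returns a dict with "img" (400x640x3 uint8, red, green, blue), "mtx" (3x3 intrinsics, pixels), "world_to_cam" (4x4, takes a point from world to camera coordinates). Camera axes: x right, y down, z forward; pixel columns grow to the right and rows downward; lengths in m; the calibration is good to about 2 mm. A picture is of the moment at which its call begins. There is no depth.
- robot.hand_in(): hands the job in; it is judged then, once.
Trained networks look in a picture, given as the dict that the camera call returned (one of the last four; its "shot" number tells which), for a name from the list of things; names that differ only in an ending like _2 or _b are one class to them, and where a whole thing is asked for, a point or a joint stands for the part that bears it (a point fixed in the world has none). Each returns a list of dicts, best first, with "p" (0 to 1); they miss things now and then, are a little off and sometimes report something else, mostly with a low value. They report only what shows in the picture. A call takes as long as a camera call. They do not tell look-alikes from the thing itself.
- robot.search_frame(picture, thing): "xyz" ([x, y, z] in m, in world coordinates, good to about 4 mm: the middle of the surface that is visible of it).
- robot.tip_of(picture, thing): "xyz" ([x, y, z] in m, in world coordinates, good to about 4 mm: a listed point, or the origin of a listed thing).
The state is a dict: "time": time; "q": joint angles; "joint_velocities": joint speeds; "joint_torque": joint torques, N m; "position": TCP position; "tool_rot": TCP orientation; "ft_force": force on the tool from outside, world axes, zero at the start; "moment": the same for the moment, N m; "grip_width": finger opening in m; "grip_force": force on a finger pad.
Only numpy, scipy, OpenCV 4.12 (cv2) and the standard library are available. Lean on these libraries where they do the work, as an engineer would, in place of code of your own. Each camera call takes 0.05 s, during which the arm holds its last target. There are 200 camera calls.

## Working session

There is one attempt and no reset: what is moved stays moved. The work goes in short steps, Python scripts to look and compute and a tool call to move; the robot and the scene stay as the last step left them, time stands still between calls to the robot, and variables do not carry over. Pictures are saved under pics/ and viewed, at most 10 in all, crops included, and the job is handed in when it is done.

Besides the shell and the picture viewer there is one more tool, called as a command line: name --argument value ..., lists and objects as JSON in quotes. move_arm: Moves the arm, as the interface text tells. Its arguments: {"type":"object","properties":{"series":{"type":"string"},"jaw":{"type":"number"},"newtons":{"type":"number"}},"required":["series"]}

```bash
ls; mkdir -p pics; cat > h.py <<'E'
import numpy as np, cv2
from rig import robot
from scipy.spatial.transform import Rotation as R
def save(c,n,crop=None,s=1):
    im=c["img"][:,:,::-1]
    if crop: im=im[crop[1]:crop[3],crop[0]:crop[2]]
    cv2.imwrite("pics/"+n,cv2.resize(im,None,fx=s,fy=s,interpolation=cv2.INTER_CUBIC))
def proj(c,p):
    q=c["world_to_cam"]@np.append(p,1); u=c["mtx"]@q[:3]; return (u[:2]/u[2]).round(1)
def ray(c,px,z):
    W=np.linalg.inv(c["world_to_cam"]); d=W[:3,:3]@np.linalg.inv(c["mtx"])@np.array([px[0],px[1],1.]); o=W[:3,3]
    return o+d*(z-o[2])/d[2]
E
python3 - <<'E'
from h import *
np.set_printoptions(precision=4,suppress=True)
o=robot.get_obs();print(o)
cs=[robot.camera("top"),robot.camera("scene")]
for n,c in zip(("top","scene"),cs):
    save(c,n+"0.png",s=1.25)
    for t in ["tray","tray_handle","mat","tote","cradle","scanner","nose_tip","parts_box","spray_can","tape_roll"]:
        for r in robot.tip_of(c,t): print(n,t,np.round(r["xyz"],3),round(r["p"],2),proj(c,r["xyz"]))
E
```

```text
pics
{'time': 0.0, 'q': array([-1.3165,  0.5285,  1.4339,  0.    ,  1.1814, -0.1785]), 'joint_velocities': array([ 0.0014,  0.0002,  0.0001, -0.0002,  0.0028, -0.0008]), 'joint_torque': array([ -0.0004, -44.0046, -17.6593,   0.0634,   0.0582,  -0.0002]), 'position': array([ 0.262 , -0.5667,  0.2436]), 'tool_rot': array([ 0.9767,  0.2147, -0.    , -0.0011]), 'ft_force': array([ 0.1773, -0.2437,  0.1374]), 'moment': array([-0.02  , -0.0207,  0.0273]), 'grip_force': 0.0, 'grip_width': 0.08687082336582133}
top tray [ 0.484 -0.024  0.104] 0.98 [306.3 233.7]
top tray [ 0.766 -0.041  0.   ] 0.43 [312.8 146.3]
top tray [ 0.425 -0.294  0.093] 0.19 [395.6 253.5]
top tray_handle [ 0.486 -0.023  0.173] 0.58 [305.8 233. ]
top mat [ 0.42   0.335 -0.006] 0.63 [195.5 252.6]
top cradle [ 0.426 -0.295  0.   ] 0.94 [391.3 251.7]
top scanner [ 0.425 -0.291  0.094] 0.94 [394.6 253.4]
top scanner [ 0.392 -0.456  0.11 ] 0.78 [450.7 264.9]
top scanner [ 0.584 -0.318  0.109] 0.76 [404.4 200.9]
top parts_box [ 0.72  -0.21  -0.003] 0.98 [364.7 160.8]
top spray_can [ 0.77  -0.039  0.001] 0.79 [312.3 145. ]
top 
[... 248 characters left out ...]
2] 0.57 [330.8 208. ]
scene cradle [ 0.422 -0.293  0.003] 0.88 [242.6 206.4]
scene scanner [ 0.393 -0.454  0.109] 0.73 [180.5 183.4]
scene scanner [ 0.423 -0.292  0.093] 0.69 [238.1 185.7]
scene scanner [ 0.583 -0.322  0.106] 0.59 [229.1 224.9]
scene nose_tip [ 0.394 -0.459  0.003] 0.61 [188.1 208.8]
scene nose_tip [ 0.584 -0.323 -0.002] 0.59 [235.8 250. ]
scene nose_tip [0.42  0.331 0.001] 0.59 [432.3 176.3]
scene nose_tip [ 0.423 -0.288  0.014] 0.44 [243.9 204.1]
scene parts_box [ 0.722 -0.206 -0.   ] 0.57 [283.9 283.6]
scene spray_can [ 0.768 -0.036 -0.001] 0.8 [351.3 286.4]
scene tape_roll [ 0.767 -0.039 -0.003] 0.63 [350.3 286.7]
scene tape_roll [ 0.716  0.198 -0.002] 0.58 [429.  254.6]
```

View pics/top0.png

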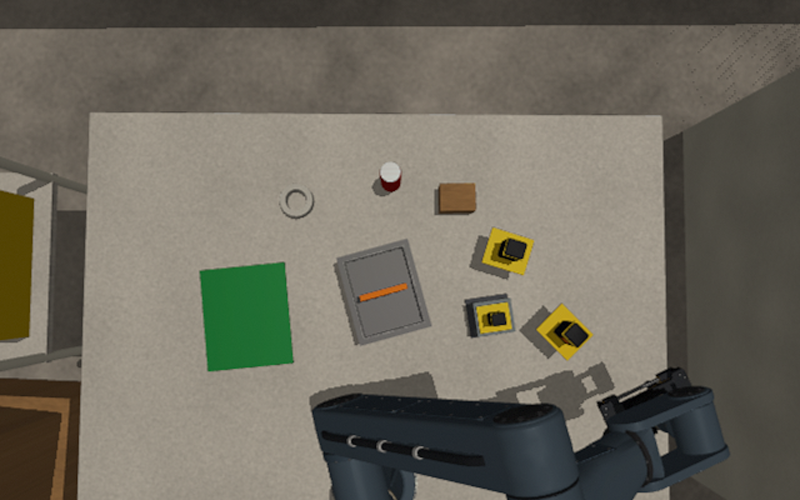

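```bash
python3 - <<'E'
import cv2
a=cv2.imread("pics/top0.png");b=cv2.imread("pics/scene0.png")
A=cv2.resize(a[150:400,330:600],None,fx=2,fy=2)
B=cv2.resize(b[150:350,190:460],None,fx=2,fy=2,interpolation=2)
import numpy as np
cv2.imwrite("pics/c1.png",cv2.resize(B,(800,592)))
E
```

```text
(no output)
```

View pics/c1.png

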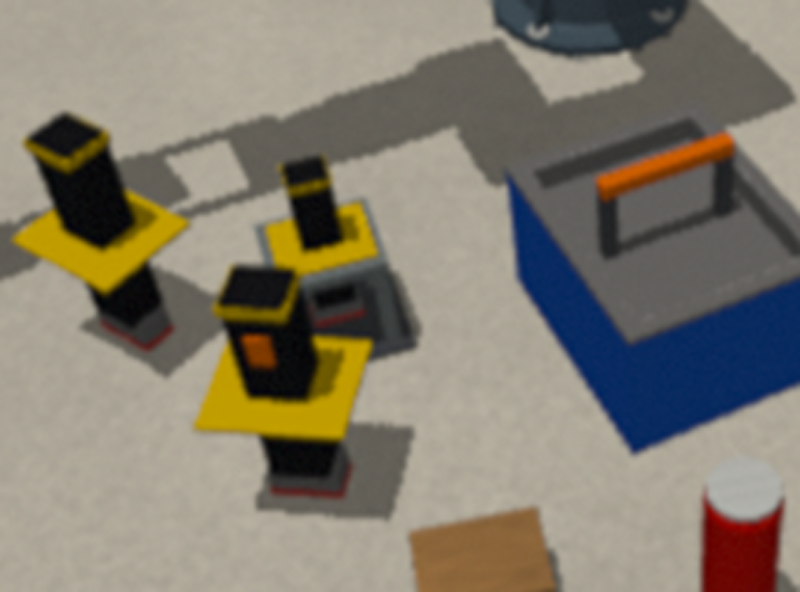

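The three scanner-like things are at top-view (800 px) (495,318), (514,248) and (570,333). The one in the grey cradle at (495,318) is the smallest and the one meant. The crop confirms it: it hangs in the frame, while the two larger ones stand free. The tray with its orange bar is at (383,292) and the mat at (247,316). Next I'll measure yaws and centres by colour.

```bash
cat > m.py <<'E'
from h import *
def rect(c,lo,hi,z,box):
    hsv=cv2.cvtColor(np.ascontiguousarray(c["img"]),cv2.COLOR_RGB2HSV)
    m=cv2.inRange(hsv,lo,hi); k=np.zeros_like(m); x0,y0,x1,y1=box; k[y0:y1,x0:x1]=m[y0:y1,x0:x1]
    ct=max(cv2.findContours(k,0,1)[0],key=cv2.contourArea)[:,0]
    P=np.array([ray(c,p,z)[:2] for p in ct.astype(float)])
    (cx,cy),(w,h),a=cv2.minAreaRect((P*1000).astype(np.float32))
    return np.round([cx,cy,w,h,a],1)
E
python3 - <<'E'
from m import *
c=robot.camera("top"); s=robot.camera("scene")
Y=((22,120,90),(32,255,255));G=((50,80,40),(80,255,255));O=((5,150,120),(18,255,255));B=((105,120,40),(128,255,255));GR=((0,0,70),(180,30,140))
print("mat",rect(c,*G,.003,(140,180,260,310)), rect(s,*G,.003,(330,100,560,260)))
print("bar",rect(c,*O,.181,(270,200,340,260)), rect(s,*O,.181,(290,130,370,200)))
print("collar",rect(c,*Y,.099,(375,230,415,275)))
print("blue",rect(c,*B,.125,(250,170,370,300)))
hsv=cv2.cvtColor(np.ascontiguousarray(c["img"]),cv2.COLOR_RGB2HSV)
for p in [(306,210),(275,210),(345,260),(260,230),(380,200),(500,200)]: print(p,hsv[p[1],p[0]])
m=c["img"]; cv2.imwrite("pics/tr.png",np.hstack([cv2.resize(m[180:290,255:415,::-1],None,fx=5,fy=5,interpolation=2)]))
E
```

```text
mat [419.6 329.1 257.8 218.2   5.9] [420.4 329.8 257.9 217.8   6. ]
bar [484.7 -25.2  14.  110.9  15.5] [488.5 -25.7  20.6 112.8  15.5]
collar [ 424.1 -290.5   65.9   77.8    8.7]Traceback (most recent call last):
  File "<stdin>", line 7, in <module>
  File "m.py", line 5, in rect
    ct=max(cv2.findContours(k,0,1)[0],key=cv2.contourArea)[:,0]
       ~~~^^^^^^^^^^^^^^^^^^^^^^^^^^^^^^^^^^^^^^^^^^^^^^^^
ValueError: max() iterable argument is empty
```

```bash
cat > p.py <<'E'
from h import *
def down(yaw): # tool down, tool x at yaw deg
    return R.from_euler("z",yaw,degrees=True)*R.from_euler("x",180,degrees=True)
def cur():
    o=robot.get_obs(); return o["position"]*1000,R.from_quat(o["tool_rot"]),o
def plan(*wps,start=None):
    p,r,o=cur() if start is None else (*start,None)
    if o: print("t",round(o["time"],2),"p",p.round(1),"F",o["ft_force"].round(1),"M",o["moment"].round(2),"w",round(o["grip_width"]*1000,1),"g",o["grip_force"],"yaw",np.degrees(np.arctan2(*r.as_matrix()[[1,0],0])).round(1),"z",r.as_matrix()[:,2].round(3))
    for w in wps:
        P=np.array(w[:3],float); Q=down(w[3]) if not isinstance(w[3],R) else w[3]
        d=r.inv().apply(P-p); a=(r.inv()*Q).as_rotvec(degrees=True)
        print(d.round(1),a.round(2),"rows",round(max(np.linalg.norm(d)/41.7,np.linalg.norm(a)/7.16),1)); p,r=P,Q
E
python3 - <<'E'
from p import *
plan((345,-310,300,65),(485,-25,225,105.5),(485,-25,177,105.5))
E
```

```text
t 1.2 p [ 262.2 -567.3  244.5] F [-0.5  0.6 -0.2] M [ 0.02 -0.02  0.01] w 86.8 g 0.0 yaw 24.8 z [ 0.  0. -1.]
[ 183.1 -198.8  -55.4] [ -0.   -0.  -40.2] rows 6.6
[317.5   6.4  75. ] [  0.    0.  -40.5] rows 7.8
[ 0. -0. 48.] [0. 0. 0.] rows 1.2
```

move_arm --series "10 -10 -40 0 0 -6; 40 -43 -55 0 0 -13; 70 -75 -55 0 0 -19; 98 -106 -55 0 0 -25; 127 -137 -55 0 0 -31; 155 -168 -55 0 0 -36; 183 -199 -55 0 0 -40; 183 -199 -55 0 0 -40" --jaw 0.7 --newtons 30

```text
time: 1.87
position: [0.3448, -0.3033, 0.2994]
tool_rot: [0.843, 0.538, 0.001, -0.002]
ft_force: [-0.3, 0.2, -0.7]
grip_width: 0.0613
grip_force: 0.0
```

move_arm --series "40 1 9 0 0 -5; 80 2 19 0 0 -10; 120 3 28 0 0 -15; 160 4 38 0 0 -21; 200 4 47 0 0 -26; 240 5 57 0 0 -31; 280 6 66 0 0 -36; 317 6 75 0 0 -40.5"

```text
time: 2.53
position: [0.4866, -0.0241, 0.2243]
tool_rot: [0.605, 0.796, 0.0, 0.001]
ft_force: [1.5, -0.2, 0.7]
grip_width: 0.0611
grip_force: 0.0
```

```bash
python3 - <<'E'
from p import *
plan((485,-25,177,105.5))
plan((485,-25,177,105.5))
E
```

```text
t 2.53 p [486.6 -24.1 224.3] F [ 1.5 -0.2  0.7] M [-0.05 -0.13 -0.03] w 61.1 g 0.0 yaw 105.5 z [ 0.001 -0.    -1.   ]
[-0.5 -1.8 47.3] [0.07 0.04 0.01] rows 1.1
t 2.53 p [486.6 -24.1 224.3] F [ 1.5 -0.2  0.7] M [-0.05 -0.13 -0.03] w 61.1 g 0.0 yaw 105.5 z [ 0.001 -0.    -1.   ]
[-0.5 -1.8 47.3] [0.07 0.04 0.01] rows 1.1
```

move_arm --series "0 -1 16 0 0 0; 0 -1 32 0 0 0; 0 -1 47.5 0 0 0; 0 -1 47.5 0 0 0"

```text
time: 2.87
position: [0.483, -0.0254, 0.1747]
tool_rot: [0.607, 0.795, -0.001, -0.002]
ft_force: [-0.7, 0.1, -0.5]
grip_width: 0.0607
grip_force: 0.0
```

move_arm --series "0 0 0 0 0 0; 0 0 0 0 0 0; 0 0 0 0 0 0; 0 0 0 0 0 0; 0 0 0 0 0 0; 0 0 0 0 0 0" --jaw 0 --newtons 35

```text
time: 3.37
position: [0.4845, -0.0262, 0.1776]
tool_rot: [0.607, 0.795, 0.0, 0.001]
ft_force: [0.7, 1.0, 0.6]
grip_width: 0.0287
grip_force: 0.0
```

move_arm --series "0 0 -4 0 0 0; 0 0 -12 0 0 0; 0 0 -24 0 0 0; 0 0 -40 0 0 0; 0 0 -58 0 0 0; 0 0 -75 0 0 0; 0 0 -85 0 0 0; 0 0 -88 0 0 0"

```text
time: 4.03
position: [0.4849, -0.026, 0.267]
tool_rot: [0.607, 0.795, 0.001, 0.002]
ft_force: [0.2, -1.0, -2.9]
grip_width: 0.0137
grip_force: 35.0
```

```bash
python3 - <<'E'
from p import *
plan((470,170,265,100),(421,329,220,96),(421,329,80,96))
s=robot.camera("scene"); save(s,"l1.png",(200,60,520,300),2.5)
E
```

```text
t 4.03 p [484.9 -26.  267. ] F [ 0.2 -1.  -2.9] M [ 0.   -0.14  0.02] w 13.7 g 34.993590116500854 yaw 105.3 z [ 0.003 -0.001 -1.   ]
[193.   37.4   1.8] [0.17 0.09 5.31] rows 4.7
[165.1 -20.6  45. ] [-0. -0.  4.] rows 4.1
[  0.  -0. 140.] [0. 0. 0.] rows 3.4
```

View pics/l1.png

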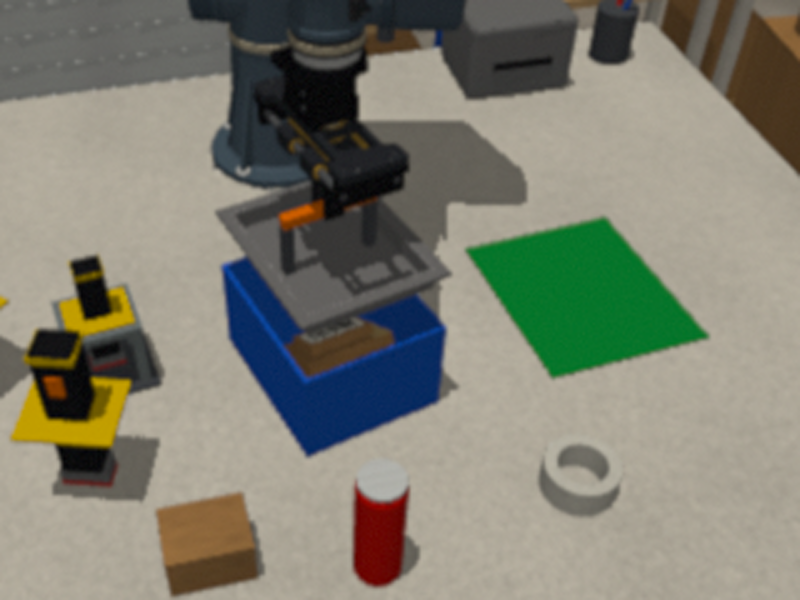

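move_arm --series "10 2 0 0 0 0; 30 6 0 0 0 1; 55 11 0 0 0 1.5; 82 16 0 0 0 2; 110 22 0 0 0 3; 138 27 0 0 0 4; 166 32 0 0 0 4.5; 193 37 0 0 0 5.3"

```text
time: 4.75
position: [0.4672, 0.172, 0.2637]
tool_rot: [0.643, 0.766, -0.001, -0.001]
ft_force: [0.6, 0.8, -3.9]
grip_width: 0.014
grip_force: 35.0
```

move_arm --series "27 -3 5 0 0 1; 54 -7 12 0 0 1.5; 81 -10 20 0 0 2; 108 -13 28 0 0 3; 133 -17 35 0 0 3.5; 152 -19 41 0 0 4; 162 -20 44 0 0 4; 165 -20.6 45 0 0 4"

```text
time: 5.42
position: [0.4182, 0.3302, 0.2184]
tool_rot: [0.668, 0.744, -0.002, -0.001]
ft_force: [0.3, -0.1, -3.5]
grip_width: 0.0138
grip_force: 35.0
```

move_arm --series "0 0 10 0 0 0; 0 0 25 0 0 0; 0 0 45 0 0 0; 0 0 65 0 0 0; 0 0 83 0 0 0; 0 0 95 0 0 0; 0 0 102 0 0 0; 0 0 105 0 0 0"

```text
time: 6.08
position: [0.42, 0.3276, 0.1137]
tool_rot: [0.67, 0.743, -0.001, -0.0]
ft_force: [0.1, -0.5, -2.9]
grip_width: 0.0137
grip_force: 35.0
```

```bash
python3 - <<'E'
from m import *
from p import *
plan((420,329.5,80,96))
c=robot.camera("top");s=robot.camera("scene")
O=((5,150,120),(18,255,255))
from p import *
save(s,"l2.png",(320,80,560,260),3.3)
for r in (robot.tip_of(c,"tray")+robot.tip_of(s,"tray")): print(r)
E
```

```text
t 6.08 p [420.  327.6 113.7] F [ 0.1 -0.5 -2.9] M [ 0.03 -0.09 -0.04] w 13.7 g 34.99336838722229 yaw 95.9 z [-0.002 -0.001 -1.   ]
[ 2.   0.3 33.7] [-0.13  0.07 -0.08] rows 0.8
{'xyz': [0.4231, 0.3291, 0.022], 'p': 0.81}
{'xyz': [0.4908, -0.0153, 0.0596], 'p': 0.64}
{'xyz': [0.4224, 0.3258, 0.0205], 'p': 0.81}
```

View pics/l2.png

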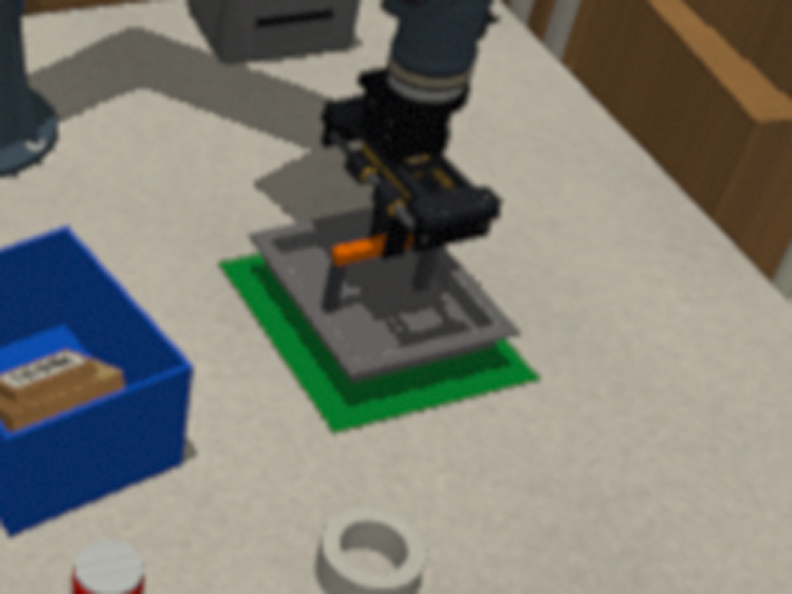

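The tray hangs level over the mat, with its underside about 20 mm up. Lower it by feel.

move_arm --series "1 0 4 0 0 0; 1 0 8 0 0 0; 1 0 12 0 0 0; 1 0 14 0 0 0; 1 0 16 0 0 0; 1 0 16 0 0 0"

```text
time: 6.78
position: [0.4197, 0.3298, 0.0986]
tool_rot: [0.669, 0.743, -0.0, -0.0]
ft_force: [-0.4, 0.5, -3.5]
grip_width: 0.0137
grip_force: 35.0
```

move_arm --series "0 0 1.5 0 0 0; 0 0 2.5 0 0 0; 0 0 2.5 0 0 0"

```text
time: 7.03
position: [0.4199, 0.3299, 0.0964]
tool_rot: [0.669, 0.743, -0.0, -0.0]
ft_force: [0.3, 0.0, -3.4]
grip_width: 0.0135
grip_force: 35.0
```

move_arm --series "0 0 1.5 0 0 0; 0 0 2.5 0 0 0; 0 0 2.5 0 0 0"

```text
time: 7.28
position: [0.4199, 0.3298, 0.0939]
tool_rot: [0.669, 0.743, -0.0, -0.0]
ft_force: [0.6, 1.0, -2.8]
grip_width: 0.0132
grip_force: 35.0
```

move_arm --series "0 0 1.5 0 0 0; 0 0 2.5 0 0 0; 0 0 2.5 0 0 0"

```text
time: 7.53
position: [0.4201, 0.3299, 0.0916]
tool_rot: [0.669, 0.743, 0.0, 0.0]
ft_force: [-1.3, 0.2, -3.4]
grip_width: 0.0136
grip_force: 35.0
```

move_arm --series "0 0 1 0 0 0; 0 0 2 0 0 0; 0 0 2 0 0 0"

```text
time: 7.78
position: [0.4201, 0.3299, 0.0915]
tool_rot: [0.669, 0.743, 0.0, 0.0]
ft_force: [-3.4, -2.0, 11.4]
grip_width: 0.0136
grip_force: 35.0
```

move_arm --series "0 0 1 0 0 0; 0 0 1.5 0 0 0; 0 0 1.5 0 0 0"

```text
time: 8.03
position: [0.4201, 0.33, 0.0914]
tool_rot: [0.669, 0.743, 0.001, 0.0]
ft_force: [-4.3, -2.9, 22.4]
grip_width: 0.0137
grip_force: 35.0
```

move_arm --series "0 0 -1.5 0 0 0; 0 0 -3 0 0 0; 0 0 -3.5 0 0 0; 0 0 -3.5 0 0 0"

```text
time: 8.37
position: [0.4202, 0.33, 0.0915]
tool_rot: [0.669, 0.743, 0.0, 0.0]
ft_force: [-0.0, -0.7, 1.3]
grip_width: 0.0137
grip_force: 35.0
```

move_arm --series "0 0 0 0 0 0; 0 0 0 0 0 0; 0 0 0 0 0 0; 0 0 0 0 0 0; 0 0 0 0 0 0; 0 0 0 0 0 0" --jaw 0.65

```text
time: 8.87
position: [0.42, 0.3299, 0.0915]
tool_rot: [0.669, 0.743, -0.0, -0.0]
ft_force: [-0.1, 0.6, 0.2]
grip_width: 0.0455
grip_force: 0.0
```

move_arm --series "0 0 -10 0 0 0; 0 0 -30 0 0 0; 0 0 -65 0 0 0; 0 0 -105 0 0 0; 0 0 -140 0 0 0; 0 0 -160 0 0 0"

```text
time: 9.37
position: [0.4213, 0.3307, 0.2565]
tool_rot: [0.669, 0.743, 0.003, 0.001]
ft_force: [0.6, -0.1, 0.1]
grip_width: 0.0568
grip_force: 0.0
```

```bash
python3 - <<'E'
from m import *
from p import *
plan((440,60,270,96.5),(424,-200,250,97.5),(424,-290.5,190,98.7),(424,-290.5,139,98.7))
c=robot.camera("top");s=robot.camera("scene")
for n,k in(("top",c),("sc",s)):
  for t in ("tray","label_foot","tote"): print(n,t,[(np.round(r["xyz"],4),round(r["p"],2)) for r in robot.tip_of(k,t)])
  try: print("bar",rect(k,(5,150,120),(18,255,255),.081,(130,100,600,330)))
  except Exception as e: print(e)
im=np.hstack([cv2.resize(c["img"][180:300,260:360,::-1],(400,480),interpolation=2),cv2.resize(s["img"][140:260,280:380,::-1],(400,480),interpolation=2)])
cv2.imwrite("pics/lab.png",im); np.savez("v.npz",c=c["img"],s=s["img"],cm=c["mtx"],cw=c["world_to_cam"],sm=s["mtx"],sw=s["world_to_cam"])
E
```

```text
t 9.37 p [421.3 330.7 256.5] F [ 0.6 -0.1  0.1] M [ 0.01 -0.13 -0.02] w 56.8 g 0.0 yaw 96.0 z [ 0.006  0.003 -1.   ]
[-271.1   -9.7  -14.3] [ 0.38 -0.14 -0.49] rows 6.5
[-256.5  -45.3   20. ] [ 0.  0. -1.] rows 6.3
[-89.7 -11.8  60. ] [-0.   0.  -1.2] rows 2.6
[ 0. -0. 51.] [0. 0. 0.] rows 1.2
top tray [(array([ 0.4205,  0.3333, -0.0011]), 0.93)]
top label_foot [(array([ 0.4982, -0.0205,  0.0658]), 0.58)]
top tote [(array([ 4.838e-01, -2.750e-02,  2.000e-04]), 0.57)]
bar [422.4 306.1  14.4  61.9   6.6]
sc tray [(array([ 0.4237,  0.3281, -0.0009]), 0.59)]
sc label_foot [(array([ 0.4947, -0.0224,  0.0655]), 0.84)]
sc tote [(array([ 0.4828, -0.0285, -0.0013]), 0.68)]
bar [426.  306.8  21.5  70.9   5.2]
```

View pics/lab.png

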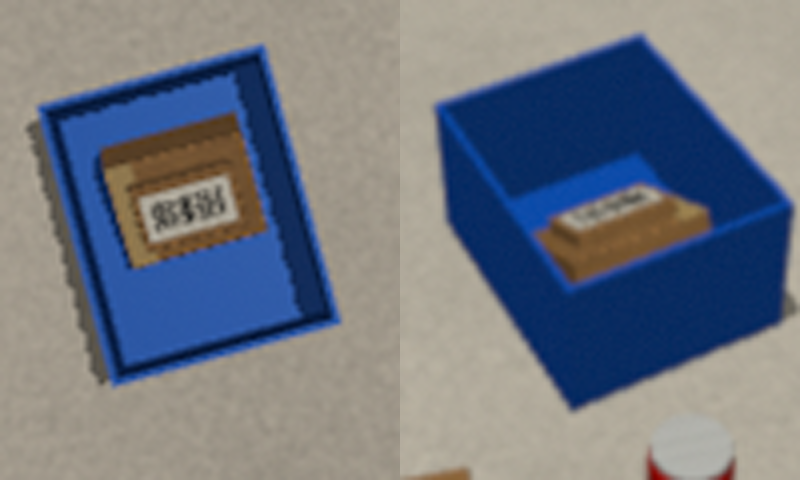

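The tray rests centred on the mat. The tote is open, with the white label at top pixel (307,232) and scene pixel (333,192). Moving to the scanner while I fit the label pose.

move_arm --series "-25 -1 -3 0 0 0; -65 -2 -6 0 0 0; -105 -4 -9 0 0 0; -145 -5 -12 0 0 0; -185 -7 -14 0 0 0; -225 -8 -14 0 0 0; -260 -9 -14 0 0 0; -271 -10 -14 0 0 -0.5" --jaw 0.85

```text
time: 10.43
position: [0.4386, 0.0554, 0.2647]
tool_rot: [0.667, 0.745, -0.001, -0.0]
ft_force: [0.0, 0.0, -0.3]
grip_width: 0.0737
grip_force: 0.0
```

move_arm --series "-40 -7 3 0 0 0; -80 -14 6 0 0 0; -120 -21 9 0 0 0; -160 -28 12 0 0 0; -195 -34 15 0 0 0; -230 -40 18 0 0 -1; -250 -44 20 0 0 -1; -256 -45 20 0 0 -1"

```text
time: 11.1
position: [0.4222, -0.2035, 0.2441]
tool_rot: [0.661, 0.75, -0.0, -0.001]
ft_force: [0.9, 0.5, 0.4]
grip_width: 0.0738
grip_force: 0.0
```

move_arm --series "-30 -4 10 0 0 0; -60 -8 22 0 0 -1; -80 -11 30 0 0 -1; -90 -12 40 0 0 -1.2; -90 -12 40 0 0 -1.2; -90 -12 40 0 0 -1.2"

```text
time: 11.6
position: [0.4218, -0.2893, 0.2044]
tool_rot: [0.652, 0.759, 0.001, -0.002]
ft_force: [-0.4, 0.5, 0.6]
grip_width: 0.0738
grip_force: 0.0
```

```bash
cat > fit.py <<'E'
from p import *
from scipy.optimize import least_squares
v=np.load("v.npz")
cams=[dict(mtx=v["cm"],world_to_cam=v["cw"],img=v["c"]),dict(mtx=v["sm"],world_to_cam=v["sw"],img=v["s"])]
boxes=[(290,220,325,245),(316,184,348,201)]
obs=[]
for c,b in zip(cams,boxes):
    im=np.ascontiguousarray(c["img"][b[1]:b[3],b[0]:b[2]]); im=cv2.resize(im,None,fx=8,fy=8,interpolation=2)
    h=cv2.cvtColor(im,cv2.COLOR_RGB2HSV); m=cv2.inRange(h,(0,0,125),(180,60,255))
    ct=max(cv2.findContours(m,0,1)[0],key=cv2.contourArea); hull=cv2.convexHull(ct)
    k=np.zeros_like(m); cv2.fillPoly(k,[hull],1); M=cv2.moments(k,True)
    cen=np.array([M["m10"],M["m01"]])/M["m00"]; ang=.5*np.arctan2(2*M["mu11"],M["mu20"]-M["mu02"])
    obs.append(((cen+.5)/8-.5+b[:2],ang,M["m00"]/64)); print(obs[-1])
def label(x,y,h,yaw):
    F=R.from_euler("z",yaw,degrees=True)*R.from_euler("y",-.5)
    return F,np.array([x,y,62])+F.apply([0,0,h])
def res(q):
    F,L=label(*q); e=[]
    for c,(cen,ang,A) in zip(cams,obs):
        P=np.array([proj2(c,(L+F.apply(d))/1000) for d in ([-20,-35,0],[-20,35,0],[20,35,0],[20,-35,0])]).astype(np.float32)
        M=cv2.moments((P-cen).astype(np.float32)); mc=np.array([M["m10"],M["m01"]])/M["m00"]; a=.5*np.arctan2(2*M["mu11"],M["mu20"]-M["mu02"])
        e+=[*mc,10*np.sin(a-ang)]
    return e
def proj2(c,p):
    q=c["world_to_cam"]@np.append(p,1); u=c["mtx"]@q[:3]; return u[:2]/u[2]
r=least_squares(res,[496,-22,8,15.5]); print(r.x.round(1),np.round(r.fun,2))
plan((424,-290.5,139,98.7))
c=robot.camera("top");s=robot.camera("scene")
for k in (c,s): print([(np.round(q["xyz"],4),round(q["p"],2)) for q in robot.tip_of(k,"scanner")])
save(s,"g.png",(190,120,320,220),5)
E
python3 fit.py
```

```text
(array([306.71302074, 231.75186851]), np.float64(-0.26404477665362036), 272.296875)
(array([332.42662141, 191.173924  ]), np.float64(-0.31661839703844963), 131.78125)
[496.  -22.    8.   15.5] [-0.34 -1.08  0.01  0.14  2.15 -0.06]
t 11.6 p [ 421.8 -289.3  204.4] F [-0.4  0.5  0.6] M [ 0.02 -0.05  0.03] w 73.8 g 0.0 yaw 98.7 z [-0.003  0.004 -1.   ]
[-1.8  2.1 65.4] [-0.11 -0.23 -0.03] rows 1.6
[(array([ 0.5833, -0.3221,  0.1076]), 0.92), (array([ 0.3955, -0.4584,  0.1101]), 0.79), (array([ 0.4246, -0.29  ,  0.096 ]), 0.55)]
[(array([ 0.5821, -0.3214,  0.1071]), 0.84), (array([ 0.4198, -0.2892,  0.0977]), 0.81), (array([ 0.39  , -0.4531,  0.1099]), 0.62)]
```

View pics/g.png

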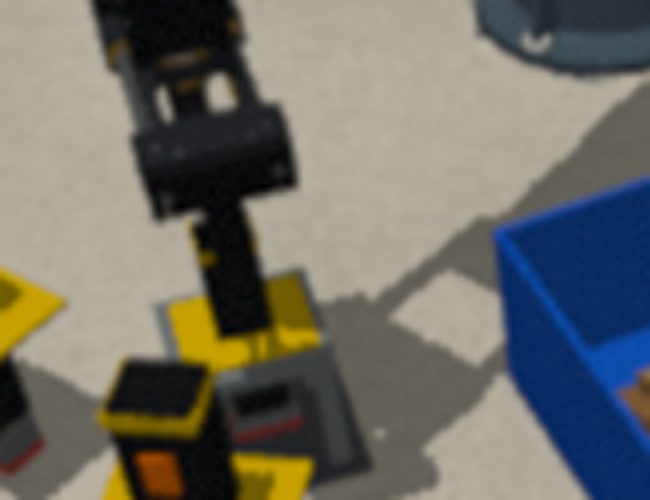

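move_arm --series "-1 1 15 0 0 0; -1 1 35 0 0 0; -1 1 55 0 0 0; -1 1 65 0 0 0; -1 1 65 0 0 0; -1 1 65 0 0 0"

```text
time: 12.3
position: [0.4237, -0.2912, 0.1407]
tool_rot: [0.651, 0.759, 0.0, -0.0]
ft_force: [-0.5, -0.5, 0.0]
grip_width: 0.074
grip_force: 0.0
```

```bash
sed -i 's/15.5\]); print/15.5],diff_step=1e-2); print/; /^plan/,$d' fit.py; python3 fit.py; python3 - <<'E'
from p import *
plan((424,-290.5,139,98.7))
E
```

```text
(array([306.71302074, 231.75186851]), np.float64(-0.26404477665362036), 272.296875)
(array([332.42662141, 191.173924  ]), np.float64(-0.31661839703844963), 131.78125)
[496.  -21.6  14.7  15.4] [-0.24 -0.05  0.03 -0.24  0.01 -0.04]
t 12.3 p [ 423.7 -291.2  140.7] F [-0.5 -0.5  0. ] M [-0.01 -0.1  -0.03] w 74.0 g 0.0 yaw 98.7 z [-0.  0. -1.]
[0.7 0.4 1.7] [-0.01 -0.03  0.03] rows 0.0
```

move_arm --series "0 0 1 0 0 0; 0 0 1 0 0 0; 0 0 1 0 0 0; 0 0 1 0 0 0; 0 0 1 0 0 0; 0 0 1 0 0 0; 0 0 1 0 0 0; 0 0 1 0 0 0" --jaw 0 --newtons 45

```text
time: 12.97
position: [0.4237, -0.2918, 0.1396]
tool_rot: [0.651, 0.759, 0.0, 0.0]
ft_force: [1.3, -0.4, 2.4]
grip_width: 0.0296
grip_force: 45.0
```

move_arm --series "0 0 0 0 0 0; 0 0 0 0 0 0; 0 0 0 0 0 0"

```text
time: 13.22
position: [0.4237, -0.2918, 0.1396]
tool_rot: [0.651, 0.759, -0.0, 0.0]
ft_force: [0.1, -0.7, 1.2]
grip_width: 0.0297
grip_force: 45.0
```

```bash
cat > lab.py <<'E'
from p import *
F=R.from_euler("z",15.5,degrees=True)*R.from_euler("y",-.5)
X,Y,Z=F.as_matrix().T
Q=R.from_matrix(np.stack([Y,X,-Z],1))
foot=np.array([496,-21.8,62])
def tcp(d): # nose tip d mm along the normal above the foot
    return foot+Z*(124.6+d)-Y*1.0
E
python3 - <<'E'
from lab import *
a=(423.7,-291.8,300,98.7); b=(440,-150,320,102); 
plan(a,b,(*tcp(60),Q),(*tcp(24),Q)); print(tcp(60),tcp(14),tcp(24))
E
```

```text
t 13.22 p [ 423.7 -291.8  139.6] F [ 0.1 -0.7  1.2] M [ 0.01 -0.1  -0.04] w 29.7 g 44.999767863191664 yaw 98.7 z [ 0. -0. -1.]
[  -0.     0.  -160.4] [ 0.01  0.01 -0.  ] rows 3.8
[137.7  37.6 -20. ] [ 0.   0.  -3.3] rows 3.5
[107.4  -6.8  96. ] [-28.64   0.87  -3.43] rows 4.0
[ 0. -0. 36.] [0. 0. 0.] rows 0.9
[410.98405992 -46.41474903 224.00174092] [432.23555618 -40.52118752 183.63294308] [427.61566569 -41.80239655 192.4087687 ]
```

move_arm --series "0 0 -5 0 0 0; 0 0 -18 0 0 0; 0 0 -40 0 0 0; 0 0 -70 0 0 0; 0 0 -102 0 0 0; 0 0 -132 0 0 0; 0 0 -153 0 0 0; 0 0 -160 0 0 0"

```text
time: 13.88
position: [0.4246, -0.2926, 0.303]
tool_rot: [0.651, 0.759, -0.0, 0.003]
ft_force: [0.3, -0.5, -3.0]
grip_width: 0.0299
grip_force: 45.0
```

move_arm --series "10 3 -5 0 0 0; 30 8 -10 0 0 0; 55 15 -15 0 0 -1; 80 22 -18 0 0 -2; 103 28 -20 0 0 -3; 122 33 -20 0 0 -3.3; 134 37 -20 0 0 -3.3; 138 38 -20 0 0 -3.3"

```text
time: 14.55
position: [0.4387, -0.146, 0.3176]
tool_rot: [0.628, 0.778, 0.0, -0.003]
ft_force: [0.2, -0.7, -3.4]
grip_width: 0.0302
grip_force: 45.0
```

move_arm --series "10 -1 4 -3 0 -0.3; 27 -2 15 -7 0.2 -0.8; 45 -3 30 -12 0.3 -1.4; 65 -4 50 -17 0.5 -2; 83 -5 70 -22 0.7 -2.6; 97 -6 86 -26 0.8 -3.1; 105 -7 94 -28 0.9 -3.4; 107 -7 96 -28.6 0.9 -3.4"

```text
time: 15.22
position: [0.4071, -0.0434, 0.2207]
tool_rot: [0.588, 0.771, 0.197, 0.145]
ft_force: [-0.0, 0.3, -1.8]
grip_width: 0.0298
grip_force: 45.0
```

```bash
python3 - <<'E'
from lab import *
plan((*tcp(24),Q))
c=robot.camera("top");s=robot.camera("scene")
for k in (c,s): print([(np.round(q["xyz"],4),round(q["p"],2)) for t in("scanner","nose_tip") for q in robot.tip_of(k,t)])
p,r,o=cur(); print("exp org",p+r.apply([1,0,44.6]),"tip",p+r.apply([1,0,124.6]))
im=np.hstack([cv2.resize(c["img"][180:300,260:360,::-1],(400,480),interpolation=2),cv2.resize(s["img"][140:260,280:380,::-1],(400,480),interpolation=2)])
cv2.imwrite("pics/pre.png",im)
E
```

```text
t 15.22 p [407.1 -43.4 220.7] F [-0.   0.3 -1.8] M [-0.11  0.5   0.01] w 29.8 g 45.00054344069213 yaw 105.5 z [ 0.456  0.133 -0.88 ]
[-4.1  4.4 34.4] [-0.32 -0.37 -0.23] rows 0.8
[(array([ 0.3932, -0.4578,  0.1108]), 0.91), (array([ 0.5844, -0.32  ,  0.1104]), 0.91), (array([ 0.4279, -0.0386,  0.1809]), 0.39), (array([ 0.4629, -0.0227,  0.1102]), 0.57)]
[(array([ 0.5823, -0.3217,  0.1055]), 0.93), (array([ 0.4245, -0.0358,  0.181 ]), 0.8), (array([ 0.3901, -0.4519,  0.11  ]), 0.77), (array([0.4195, 0.331 , 0.0798]), 0.61), (array([ 5.831e-01, -3.243e-01,  4.000e-04]), 0.67), (array([ 0.3913, -0.4602,  0.0025]), 0.48), (array([ 0.4648, -0.0248,  0.1129]), 0.46)]
exp org [432.44895526 -40.65346686 184.80844023] tip [469.41934796 -30.49933417 114.59388581]
```

View pics/pre.png

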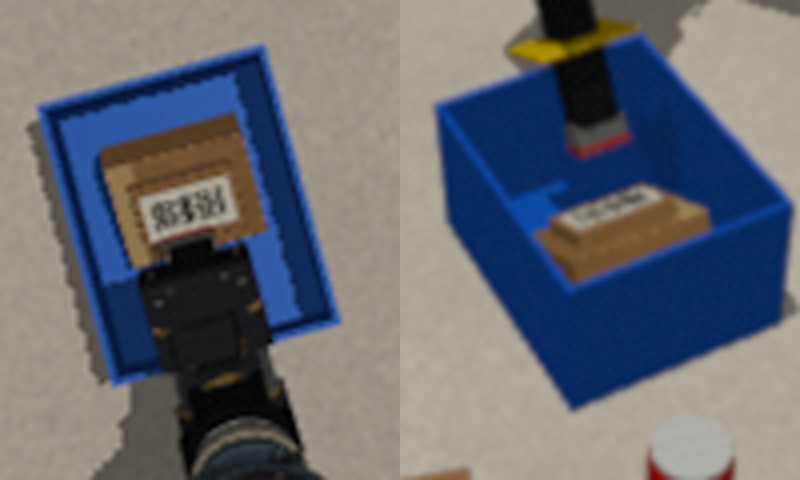

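```bash
python3 - <<'E'
from lab import *
plan((*tcp(24),Q))
p,r,o=cur(); print("exp org",p+r.apply([1,0,44.6]),"tip",p+r.apply([1,0,124.6]))
d=np.array([[463.9,-23.7,111.5]])-foot; print("net tip in label frame",F.inv().apply(d), "exp",F.inv().apply(p+r.apply([1,0,124.6])-foot))
E
```

```text
t 15.52 p [412.1 -47.3 224. ] F [ 0.8 -0.2 -3.5] M [-0.2   0.42 -0.02] w 29.6 g 44.999795774929225 yaw 105.5 z [ 0.462  0.127 -0.878]
[ 1.2 -0.7 35.5] [-0.01  0.07  0.02] rows 0.9
exp org [432.44895526 -40.65346686 184.80844023] tip [469.41934796 -30.49933417 114.59388581]
net tip in label frame [[-3.85988649  6.74745401 58.513615  ]] exp [ 0.69631706 -1.27957305 59.55001375]
```

```bash
python3 - <<'E'
from lab import *
c=robot.camera("top");s=robot.camera("scene")
p,r,o=cur(); e=[p+r.apply([1,0,124.6]),p+r.apply([1,0,44.6])]
for k in (c,s):
  for t,x in(("nose_tip",e[0]),("scanner",e[1])):
    for q in robot.tip_of(k,t):
      d=np.array(q["xyz"])*1000-x
      if np.linalg.norm(d)<40: print(t,F.inv().apply(d).round(1),round(q["p"],2))
E=[]
# collar in scene + top: yellow centroid vs predicted
for k in (c,s):
  h=cv2.cvtColor(np.ascontiguousarray(k["img"]),cv2.COLOR_RGB2HSV); u=proj(k,e[1]/1000); print("collar pred px",u,"tip",proj(k,e[0]/1000),"Yaxis/10mm",proj(k,(e[0]+10*Y)/1000)-proj(k,e[0]/1000))
  for nm,lo,hi in(("Y",(22,120,60),(32,255,255)),("R",(0,110,60),(6,255,255)),("R2",(174,110,60),(180,255,255))):
    m=cv2.inRange(h,lo,hi); a,b=(u if nm=="Y" else proj(k,e[0]/1000)).astype(int); w=np.zeros_like(m); w[b-25:b+25,a-25:a+25]=m[b-25:b+25,a-25:a+25]
    y,x=np.nonzero(w); 
    if len(x): print(nm,x.min(),x.max(),y.min(),y.max(),x.mean().round(1),y.mean().round(1))
hw=[e[1]+r.apply([a,b,-z]) for a in(-39,39) for b in(-33,33) for z in (0,4)]
P=np.array([proj(s,q/1000) for q in hw]); print("collar pred bbox scene",P.min(0),P.max(0))
nw=[e[0]+r.apply([a,b,0]) for a in(-20,20) for b in(-11,11)]
P=np.array([proj(s,q/1000) for q in nw]); print("nose pred corners scene",P)
E
```

```text
nose_tip [ 0.2  1.1 -0.8] 0.55
scanner [-0.9 -1.8 -1.3] 0.54
scanner [ 0.4  0.7 -1.5] 0.61
collar pred px [311.6 251.9] tip [308.5 238.4] Yaxis/10mm [-3.3  0.9]
Y 319 319 240 240 319.0 240.0
R 302 313 235 238 307.5 236.2
collar pred px [321.9 150.6] tip [328.4 177. ] Yaxis/10mm [ 3.1 -1.1]
Y 306 338 127 155 320.2 148.2
R 322 334 174 177 328.8 175.7
R2 322 335 174 178 328.6 176.6
collar pred bbox scene [305.  144.2] [339.  156.1]
nose pred corners scene [[320.8 178.6]
 [323.8 179.9]
 [332.9 174.2]
 [336.1 175.4]]
```

move_arm --series "0.5 0 5 0 0 0; 1 -0.5 12 0 0 0; 1 -0.5 20 0 0 0; 1 -0.7 28 0 0 0; 1 -0.7 34 0 0 0; 1 -0.7 38 0 0 0; 1 -0.7 39.5 0 0 0; 1 -0.7 39.5 0 0 0"

```text
time: 16.48
position: [0.4287, -0.0404, 0.1881]
tool_rot: [0.587, 0.771, 0.197, 0.149]
ft_force: [-0.4, 0.2, -2.3]
grip_width: 0.0296
grip_force: 45.0
```

move_arm --series "0 0 0 0 0 0; 0 0 0 0 0 0; 0 0 0 0 0 0"

```text
time: 16.73
position: [0.4286, -0.0406, 0.1888]
tool_rot: [0.587, 0.771, 0.197, 0.15]
ft_force: [-0.3, -0.0, -2.9]
grip_width: 0.0297
grip_force: 45.0
```

move_arm --series "0 0 0.5 0 0 0; 0 0 1 0 0 0; 0 0 1 0 0 0"

```text
time: 16.98
position: [0.4291, -0.0405, 0.1877]
tool_rot: [0.587, 0.771, 0.197, 0.15]
ft_force: [0.4, -0.7, -2.6]
grip_width: 0.0295
grip_force: 45.0
```

move_arm --series "0 0 0.5 0 0 0; 0 0 1 0 0 0; 0 0 1 0 0 0"

```text
time: 17.23
position: [0.4295, -0.0403, 0.1867]
tool_rot: [0.587, 0.771, 0.197, 0.149]
ft_force: [-0.3, 0.1, -3.1]
grip_width: 0.0296
grip_force: 45.0
```

move_arm --series "0 0 0.5 0 0 0; 0 0 1 0 0 0; 0 0 1 0 0 0"

```text
time: 17.48
position: [0.43, -0.0401, 0.1858]
tool_rot: [0.587, 0.771, 0.197, 0.149]
ft_force: [0.3, 0.9, -2.8]
grip_width: 0.0298
grip_force: 45.0
```

```bash
cat > f.py <<'E'
from lab import *
p,r,o=cur(); t=p+r.apply([1,0,124.6])
print("t",round(o["time"],2),"tip in label frame",F.inv().apply(t-foot).round(2),"Fn",(o["ft_force"]@Z).round(2),"lat",(o["ft_force"]@X).round(1),(o["ft_force"]@Y).round(1),"M",o["moment"].round(2))
plan((*tcp(10),Q))
E
python3 f.py
```

```text
t 17.48 tip in label frame [-0.87  1.05 16.91] Fn -2.71 lat -0.9 0.7 M [-0.16  0.42 -0.02]
t 17.48 p [430.  -40.1 185.8] F [ 0.3  0.9 -2.8] M [-0.16  0.42 -0.02] w 29.8 g 44.99966591130942 yaw 105.5 z [ 0.461  0.128 -0.878]
[-1.   0.8  6.9] [-0.05 -0.02 -0.04] rows 0.2
```

move_arm --series "-0.5 0.4 0.5 0 0 0; -1 0.8 1 0 0 0; -1 0.8 1 0 0 0"

```text
time: 17.73
position: [0.4316, -0.041, 0.1854]
tool_rot: [0.587, 0.771, 0.197, 0.15]
ft_force: [0.2, 1.2, -2.7]
grip_width: 0.0298
grip_force: 45.0
```

move_arm --series "0 0 0.7 0 0 0; 0 0 1.5 0 0 0; 0 0 1.5 0 0 0"

```text
time: 17.98
position: [0.4321, -0.0406, 0.184]
tool_rot: [0.587, 0.771, 0.197, 0.149]
ft_force: [0.8, 0.1, -2.9]
grip_width: 0.0297
grip_force: 45.0
```

move_arm --series "0 0 0.7 0 0 0; 0 0 1.5 0 0 0; 0 0 1.5 0 0 0"

```text
time: 18.23
position: [0.4328, -0.0404, 0.1827]
tool_rot: [0.587, 0.771, 0.197, 0.149]
ft_force: [0.4, -0.4, -2.8]
grip_width: 0.0298
grip_force: 45.0
```

move_arm --series "0 0 0.7 0 0 0; 0 0 1.5 0 0 0; 0 0 1.5 0 0 0"

```text
time: 18.48
position: [0.4334, -0.0401, 0.1814]
tool_rot: [0.587, 0.771, 0.197, 0.149]
ft_force: [-1.0, -0.5, -1.0]
grip_width: 0.0297
grip_force: 45.0
```

```bash
python3 f.py
```

```text
t 18.48 tip in label frame [-0.07  0.09 11.47] Fn -0.3 lat -1.5 -0.2 M [-0.16  0.5   0.04]
t 18.48 p [433.4 -40.1 181.4] F [-1.  -0.5 -1. ] M [-0.16  0.5   0.04] w 29.7 g 44.99974405858666 yaw 105.5 z [ 0.461  0.128 -0.878]
[-0.  -0.   1.5] [-0.04 -0.02 -0.04] rows 0.0
```

move_arm --series "0 0 0.5 0 0 0; 0 0 1 0 0 0; 0 0 1.5 0 0 0; 0 0 1.5 0 0 0"

```text
time: 18.82
position: [0.4341, -0.04, 0.1801]
tool_rot: [0.587, 0.771, 0.197, 0.149]
ft_force: [-1.3, -0.4, -0.3]
grip_width: 0.0297
grip_force: 45.0
```

move_arm --series "0 0 0.5 0 0 0; 0 0 1 0 0 0; 0 0 1.5 0 0 0; 0 0 1.5 0 0 0"

```text
time: 19.15
position: [0.4348, -0.0398, 0.1788]
tool_rot: [0.587, 0.771, 0.197, 0.149]
ft_force: [-2.3, -0.9, 1.4]
grip_width: 0.0302
grip_force: 45.0
```

```bash
python3 f.py
```

```text
t 19.15 tip in label frame [-0.02  0.06  8.46] Fn 2.46 lat -1.5 -0.2 M [-0.16  0.54  0.05]
t 19.15 p [434.8 -39.8 178.8] F [-2.3 -0.9  1.4] M [-0.16  0.54  0.05] w 30.2 g 44.999730410054326 yaw 105.5 z [ 0.461  0.128 -0.878]
[-0.  -0.1 -1.5] [-0.04 -0.02 -0.04] rows 0.0
```

move_arm --series "0 0 0 0 0 0; 0 0 0 0 0 0; 0 0 0 0 0 0; 0 0 0 0 0 0; 0 0 0 0 0 0; 0 0 0 0 0 0; 0 0 0 0 0 0; 0 0 0 0 0 0"

```text
time: 19.82
position: [0.4348, -0.0398, 0.1788]
tool_rot: [0.587, 0.771, 0.197, 0.149]
ft_force: [-1.9, -0.9, 0.9]
grip_width: 0.0295
grip_force: 45.0
```

move_arm --series "0 0 0 0 0 0; 0 0 0 0 0 0; 0 0 0 0 0 0; 0 0 0 0 0 0; 0 0 0 0 0 0; 0 0 0 0 0 0; 0 0 0 0 0 0; 0 0 0 0 0 0"

```text
time: 20.48
position: [0.4348, -0.0398, 0.1788]
tool_rot: [0.587, 0.771, 0.197, 0.149]
ft_force: [-2.6, 0.2, 1.0]
grip_width: 0.0299
grip_force: 45.0
```

move_arm --series "0 0 0 0 0 0; 0 0 0 0 0 0; 0 0 0 0 0 0; 0 0 0 0 0 0; 0 0 0 0 0 0; 0 0 0 0 0 0; 0 0 0 0 0 0; 0 0 0 0 0 0"

```text
time: 21.15
position: [0.4348, -0.0398, 0.1788]
tool_rot: [0.587, 0.771, 0.197, 0.149]
ft_force: [-1.8, -0.8, 1.0]
grip_width: 0.0298
grip_force: 45.0
```

move_arm --series "0 0 0 0 0 0; 0 0 0 0 0 0; 0 0 0 0 0 0; 0 0 0 0 0 0; 0 0 0 0 0 0; 0 0 0 0 0 0; 0 0 0 0 0 0; 0 0 0 0 0 0"

```text
time: 21.82
position: [0.4348, -0.0398, 0.1788]
tool_rot: [0.587, 0.771, 0.197, 0.149]
ft_force: [-2.4, -0.2, 0.0]
grip_width: 0.0297
grip_force: 45.0
```

```bash
python3 - <<'E'
from lab import *
plan((*tcp(70),Q),(440,-150,320,102),(423.7,-291.8,300,98.7),(423.7,-291.8,190,98.7))
c=robot.camera("top");s=robot.camera("scene")
im=np.hstack([cv2.resize(c["img"][180:300,260:360,::-1],(400,480),interpolation=2),cv2.resize(s["img"][140:260,280:380,::-1],(400,480),interpolation=2)])
cv2.imwrite("pics/press.png",im)
E
```

```text
t 21.82 p [434.8 -39.8 178.8] F [-2.4 -0.2  0. ] M [-0.08  0.6   0.02] w 29.7 g 44.999932176433504 yaw 105.5 z [ 0.461  0.128 -0.878]
[  0.   -0.1 -61.5] [-0.04 -0.02 -0.03] rows 1.5
[-107.6   46.3  -74.1] [28.64 -0.87  3.43] rows 4.0
[-135.3  -45.4   20. ] [ 0.  -0.   3.3] rows 3.5
[  0.  -0. 110.] [0. 0. 0.] rows 2.6
```

View pics/press.png

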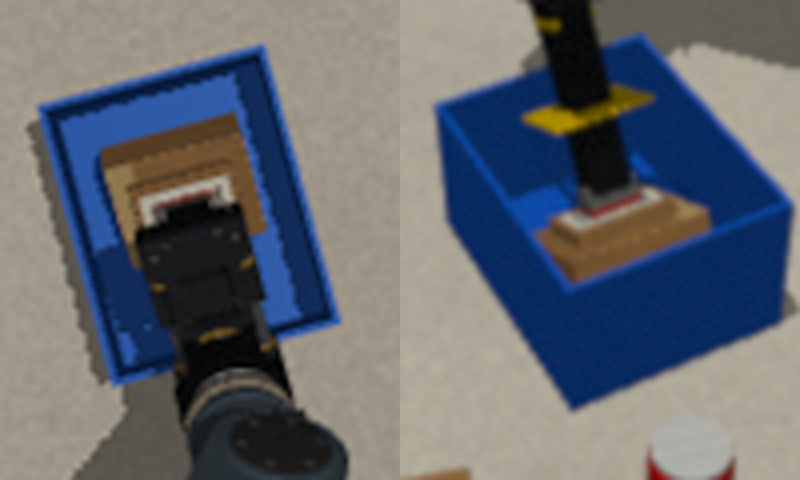

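The nose sits square and centred on the label (scene crop about (605,207)), half pressed by force for over 2.5 s. Retracting and taking the scanner back to the cradle.

move_arm --series "0 0 -3 0 0 0; 0 0 -8 0 0 0; 0 0 -17 0 0 0; 0 0 -30 0 0 0; 0 0 -43 0 0 0; 0 0 -54 0 0 0; 0 0 -60 0 0 0; 0 0 -62 0 0 0"

```text
time: 22.58
position: [0.4062, -0.048, 0.2341]
tool_rot: [0.587, 0.771, 0.197, 0.15]
ft_force: [0.6, -0.1, -2.7]
grip_width: 0.0297
grip_force: 45.0
```

move_arm --series "-5 5 -8 2 0 0.3; -17 14 -22 6 -0.2 0.8; -32 24 -36 11 -0.3 1.4; -50 32 -50 16 -0.5 2; -70 38 -60 21 -0.7 2.6; -89 43 -68 25 -0.8 3.1; -102 46 -73 28 -0.9 3.4; -107.5 46.3 -74 28.6 -0.9 3.4"

```text
time: 23.25
position: [0.443, -0.1519, 0.3212]
tool_rot: [0.629, 0.777, -0.0, 0.002]
ft_force: [0.5, 0.4, -2.3]
grip_width: 0.0294
grip_force: 45.0
```

move_arm --series "-10 -3 2 0 0 0.3; -30 -10 5 0 0 0.8; -55 -18 9 0 0 1.4; -80 -27 13 0 0 2; -103 -35 16 0 0 2.6; -121 -41 18 0 0 3; -132 -44.5 20 0 0 3.3; -135.3 -45.4 20 0 0 3.3"

```text
time: 23.92
position: [0.4222, -0.2927, 0.2988]
tool_rot: [0.652, 0.758, 0.0, -0.001]
ft_force: [0.2, 1.1, -3.7]
grip_width: 0.0296
grip_force: 45.0
```

move_arm --series "0 0 5 0 0 0; 0 0 15 0 0 0; 0 0 30 0 0 0; 0 0 40 0 0 0; 0 0 45 0 0 0; 0 0 45 0 0 0; 0 0 45 0 0 0"

```text
time: 24.5
position: [0.4238, -0.2912, 0.2551]
tool_rot: [0.651, 0.759, 0.0, -0.0]
ft_force: [-0.4, -0.3, -2.4]
grip_width: 0.0299
grip_force: 45.0
```

```bash
python3 - <<'E'
from p import *
plan((423.7,-291.8,139.6,98.7))
c=robot.camera("top");s=robot.camera("scene")
p,r,o=cur(); e=p+r.apply([1,0,44.6])
for k in (c,s):
  for q in robot.tip_of(k,"scanner"):
    d=np.array(q["xyz"])*1000-e
    if np.linalg.norm(d)<40: print("scanner - exp",d.round(1),round(q["p"],2))
E
```

```text
t 24.5 p [ 423.8 -291.2  255.1] F [-0.4 -0.3 -2.4] M [ 0.02 -0.09  0.08] w 29.9 g 44.99965233262628 yaw 98.7 z [-0.     0.001 -1.   ]
[-7.000e-01 -1.000e-01  1.155e+02] [-0.02 -0.04  0.04] rows 2.8
scanner - exp [-0.9 -2.3 -1.5] 0.41
scanner - exp [-4.8  2.  -2.3] 0.56
```

move_arm --series "-0.7 0 5 0 0 0; -0.7 0 17 0 0 0; -0.7 0 35 0 0 0; -0.7 0 57 0 0 0; -0.7 0 79 0 0 0; -0.7 0 97 0 0 0; -0.7 0 109 0 0 0; -0.7 0 112 0 0 0"

```text
time: 25.37
position: [0.4229, -0.2918, 0.1413]
tool_rot: [0.652, 0.759, 0.0, -0.002]
ft_force: [-0.0, -0.2, -2.7]
grip_width: 0.03
grip_force: 45.0
```

move_arm --series "0 0 0.5 0 0 0; 0 0 1 0 0 0; 0 0 1.5 0 0 0; 0 0 1.5 0 0 0"

```text
time: 25.7
position: [0.4243, -0.293, 0.1427]
tool_rot: [0.651, 0.759, -0.0, 0.001]
ft_force: [0.6, 1.0, -3.7]
grip_width: 0.0298
grip_force: 45.0
```

move_arm --series "0 0 0.5 0 0 0; 0 0 1 0 0 0; 0 0 1.5 0 0 0; 0 0 1.5 0 0 0"

```text
time: 26.03
position: [0.4238, -0.2925, 0.1404]
tool_rot: [0.651, 0.759, -0.0, 0.0]
ft_force: [-0.0, 0.7, -2.9]
grip_width: 0.03
grip_force: 45.0
```

move_arm --series "0 0 0.5 0 0 0; 0 0 1 0 0 0; 0 0 1 0 0 0; 0 0 1 0 0 0"

```text
time: 26.37
position: [0.4238, -0.2925, 0.1396]
tool_rot: [0.651, 0.759, -0.0, 0.0]
ft_force: [-0.3, 0.2, 1.7]
grip_width: 0.0297
grip_force: 45.0
```

move_arm --series "0 0 0 0 0 0; 0 0 0 0 0 0; 0 0 0 0 0 0; 0 0 0 0 0 0; 0 0 0 0 0 0; 0 0 0 0 0 0; 0 0 0 0 0 0; 0 0 0 0 0 0" --jaw 0.85

```text
time: 27.03
position: [0.4238, -0.2925, 0.1393]
tool_rot: [0.651, 0.759, 0.0, -0.0]
ft_force: [-0.3, -0.1, -0.2]
grip_width: 0.0714
grip_force: 0.0
```

move_arm --series "0 0 -5 0 0 0; 0 0 -15 0 0 0; 0 0 -35 0 0 0; 0 0 -65 0 0 0; 0 0 -95 0 0 0; 0 0 -125 0 0 0; 0 0 -145 0 0 0; 0 0 -150 0 0 0"

```text
time: 27.7
position: [0.4253, -0.2939, 0.2942]
tool_rot: [0.651, 0.759, -0.0, 0.005]
ft_force: [-0.1, 0.4, 0.2]
grip_width: 0.074
grip_force: 0.0
```

move_arm --series "30 0 0 0 0 0; 65 0 0 0 0 0; 100 0 0 0 0 0; 130 0 0 0 0 0; 140 0 0 0 0 0; 140 0 0 0 0 0; 140 0 0 0 0 0; 140 0 0 0 0 0"

```text
time: 28.37
position: [0.4035, -0.1556, 0.2895]
tool_rot: [0.652, 0.759, -0.0, 0.001]
ft_force: [0.7, -0.1, -0.1]
grip_width: 0.0741
grip_force: 0.0
```

```bash
python3 - <<'E'
from m import *
c=robot.camera("top");s=robot.camera("scene")
print("collar",rect(c,(22,120,90),(32,255,255),.099,(375,230,415,275)))
print("bar",rect(c,(5,150,120),(18,255,255),.081,(130,150,300,330)))
print(robot.tip_of(c,"tray")[:1],robot.tip_of(s,"tray")[:1],robot.get_obs()["time"])
save(s,"end.png",(140,80,560,330),1.9)
E
```

```text
collar [ 424.1 -291.3   65.9   77.9    8.7]
bar [419.9 330.3  14.2 110.5   6. ]
[] [{'xyz': [0.4217, 0.3288, 0.0034], 'p': 0.62}] 28.5667
```

View pics/end.png

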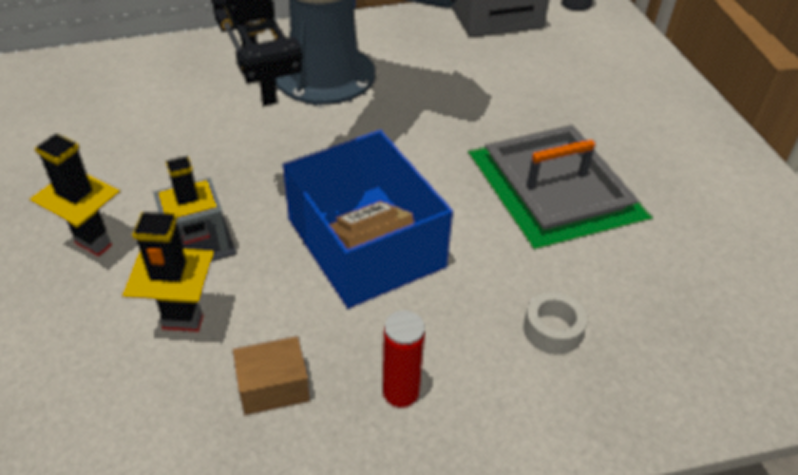

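The tray is flat on the mat at (560,180), centred within 1 mm. The scanner hangs upright in its cradle at (185,200), and the bystanders have not moved.

```bash
python3 -c "
from rig import robot
print(robot.hand_in())"
```

```text
the job is handed in; nothing more can be done
None
```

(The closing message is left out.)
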